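# Turn the grinder's feed disc onto its drive pin and press it home

### The job

The notched feed disc of the nib grinder sits proud on its drive base because its notch is not over the drive pin. Without picking the disc up, turn it with a fingertip against one of its ribs until the notch meets the pin, then press it down until it is fully seated on the base and take the hand away. Leave the other things on the counter where they are.

Things in the scene. Friction and masses are not known exactly. Their poses are not given: they have to be found in the camera images.
- drive_base: Drive base of a small table-top nib grinder, fixed to the counter: a round dark steel housing 132 mm across, flat top 30 mm above the counter. Origin at the centre of its underside, on the spindle axis (its z axis, up). The drive pin stands on its -x side; it and the disc have equal yaw when the notch is over the pin.
- drive_pin (a point): Tip of the drive pin: steel, 9 mm in diameter, 6.5 mm proud of the housing's top (the last 2.5 mm taper to 4 mm), 49 mm from the axis on the base's -x side. The disc hides it; a steel index lug on the housing's rim, 12 mm wide, 57 to 72 mm from the axis, top 34 mm above the counter, shows its direction.
- feed_disc: Loose aluminium disc, 110 mm across, 8 mm thick, 0.16 to 0.29 kg, lying level on the base and centred by a stub under it (16 mm wide, 20 mm long) in the base's bore. Notch in the rim on its -x side, hub and two ribs on top. Origin: centre of its underside, z up; 38 mm above the counter at the start, 30 mm when seated. Off the pin's direction it is stopped by the pin after going down 1.5 mm.
- disc_notch (a point): Middle of the disc's notch, level with the disc's underside, 49 mm from its axis on its -x side. The notch goes right through the disc, open at the rim, about 16 mm wide and 11 mm deep: some 3.5 mm of room on either side of the pin.
- rib_1 (a point): Middle of the top edge of one rib, 32 mm from the disc's axis on its +y side. The two ribs are straight and radial, along the disc's +y and -y, each 8 mm thick, from the hub to 52 mm from the axis, 18 mm high above the disc's plate (top 26 mm above the underside). Pushed sideways on a rib the disc turns easily, either way, and stops when the push stops.
- rib_2 (a point): The same on the other rib, on the disc's -y side.
- hub_top (a point): Centre of the flat top of the disc's hub, on the axis: 24 mm in diameter, 32 mm above the disc's underside, 6 mm above the ribs. Pressing here pushes the disc straight down.
- bush (a joint): Rubber bush under the disc, 60 mm across, on which it rests and turns: 0 at the start, grows as the bush is pushed down, 0.008 m with the disc seated. It slides stiffly, taking 9 N in all (the disc's weight included), and stays where it is pushed.
- bare_bar: plain dark chocolate bar of four by two squares, 48 x 96 x 10 mm, loose, lies flat behind the grinder; origin at the centre of its underside
- tape_roll: small roll of tape, 52 mm across, 18 mm high, loose, lies flat behind the grinder; origin at the centre of its underside
- ribbon_spool: small ribbon spool with two wooden-coloured flanges, 61 mm across, 20 mm high, loose, lies flat behind the grinder; origin at the centre of its underside
- tasting_cup: white tasting cup with an ear, 60 x 77 x 52 mm, loose, stands to the left of the grinder on the robot's side; origin under its middle
- tongs: steel praline tongs, 30 x 155 x 10 mm, loose, lie flat to the right of the grinder on the robot's side; origin at the centre of the underside
- bar_cutter_blade (a joint): Blade of the bar cutter to the left of the grinder, no part of the job: 0 is down, as at the start; its turned wooden handle, 30 mm thick and up to 75 mm above the counter, points to the right and ends close to the drive base. To the right of the grinder stands an open tasting box, 70 mm high, its lid up to 240 mm.

How it is judged (in metres and radians):
At the end, for the whole second after the job is handed in: The disc rests fully down on the base (its underside within 1.8 mm of the housing's top), level within 0.04 rad, with its notch around the drive pin (within 6 mm), at rest and let go (z of feed_disc in the frame of drive_base between 0.028 and 0.0318 m and horizontal distance between disc_notch and drive_pin below 0.006 m and angle between feed_disc's own z axis and vertical below 0.04 rad and linear speed of feed_disc below 0.02 m/s); the robot touches nothing.
It fails at once if the disc is lifted: its origin rises more than 6 mm above where it started (z of feed_disc in the frame of drive_base above 0.044 m).
It fails at once if the disc is tipped by more than 0.3 rad (angle between feed_disc's own z axis and vertical above 0.3 rad).
It fails at once if another thing on the counter is moved by more than 20 mm (distance of any of bare_bar, tape_roll, ribbon_spool, tasting_cup, tongs from where it was at the start of the episode above 0.02 m).
It also fails if it takes over 51 s, if anything falls off the work surface, if the arm or the gripper's body presses on something with over 40 N, if the wrist force passes 120 N, or if a joint passes its speed limit or range.

### The arm

A 6-joint arm with a two-finger parallel gripper is mounted at the origin on a cart in front of the work surface, level with it; the furniture and walls round the work are solid. World frame = base frame: x ahead of the robot, y to its left, z up, the work surface at z = 0. Lengths are in m, angles in degrees, forces in N, time in s.
With the tool pointing down it reaches from about 0.325 to 0.775 m from the base axis. Payload 5.5 kg.
Tool frame: the origin (TCP) lies on the centre line of the jaws, within the pads' length; the fingertips stand 25 mm ahead of it and the grasp point (between the pads) lies 6 mm ahead of it; x points along the fingers, z is the direction in which the jaws open and shut, and the axes are right-handed (so a half turn about x gives the same grasp; the last joint's range is limited). The gripper opens to 85 mm and grips with 20 to 120 N. Pads are 22 mm wide; open, the fingers measure 114 mm over their backs; the gripper's body (76 mm by 85 mm) begins 54 mm behind the grasp point. The pads swing forward as they close: fully open they stand 13 mm farther back than shut.
Start: joints at [-67.363, 5.22, 70.514, -0, 104.267, -3.249], TCP at [0.262, -0.54, 0.256] pointing down, gripper open.
Joint ranges: [-164.24, 164.24], [-49.07, 125.15], [9.68, 141.18], [-86.29, 266.29], [3.28, 154.24], [-151.56, 151.56]. Speed limits (degrees/s): [147.25, 147.25, 172.46, 180, 180, 180].

### API

Orientations are given as a 3x3 rotation matrix whose columns are the frame's x, y, z axes.
In Python, from rig import state, capture, job_done, recognise, place_of gives the robot as it stands.
- The arm moves only by the tool step_arm, never from a script. Its argument "deltas" is a list of rows, each an object with "linear": the shift along the world's x, y, z in mm, a list of three; "delta_rot": the turn, a rotation vector about the world's x, y, z in degrees, a list of three. In form: [{"linear": [dx, dy, dz], "delta_rot": [ax, ay, az]}, ...]. A call has 1 to 10 rows; each row is the pose to reach, as a shift and turn from the pose measured when the call began; what a row does not reach only later rows make up. A row lasts 1/8 s, in which the tool goes at most 62.5 mm and 10.7 degrees, less where a joint would pass 70% of its speed; a pose out of reach is approached as far as the arm can. A call with a gripper value outside its range is refused whole. "hand" is the opening, from -1 (shut) to 1 (fully open), set as the call begins (left out, the last holds). The fingers move at their own pace and stop on an object; "squeeze" is the grip in N (left out, the last holds). Time passes only in rows, so rows that repeat a pose let the fingers close. It gives the time, the measured TCP pose, the force and the opening at its end, in the units of the state.
- state(): the state, without advancing time (a new reading comes with each control period).
- capture(name): name is "side" or "top"; returns a dict with "pixels" (384x512x3 uint8, red, green, blue), "range_z" (384x512 float32, m along the optical axis (not along the pixel's ray), 0 where there is no reading), "fx", "fy", "cx", "cy" (pixels), "cam_to_world" (4x4, takes a point from camera to world coordinates). Camera axes: x right, y down, z forward; pixel columns grow to the right and rows downward; lengths in m; the calibration is good to about 2 mm. A picture is of the moment at which its call begins.
- job_done(): hands the job in, once; it reports no verdict.
Trained networks look in the newest picture that a camera, given by its name, has taken for a name from the list of things; names that differ only in an ending like _2 or _b are one class to them, and where a whole thing is asked for, a point or a joint stands for the part that bears it (a point fixed in the world has none). Each returns a list of dicts, best first, with "score" (0 to 1); they miss things now and then, are a little off and sometimes report something else, mostly with a low value. They report only what shows in the picture. A call takes as long as a camera call.
- recognise(camera, thing): "extent" ([left, top, right, bottom] in pixels, round what is visible of it).
- place_of(camera, thing): "location" ([column, row] in pixels: a listed point, or the origin of a listed thing).
The state is a dict: "t": time; "joint_pos": joint angles; "dq": joint speeds; "effort": joint torques, N m; "tool_pos": TCP position; "tool_rot": TCP orientation; "ft_force": force on the tool from outside, world axes, zero at the start; "torque": the same for the moment, N m; "width": finger opening in m.
Only numpy, scipy, OpenCV 4.12 (cv2) and the standard library are available. Lean on these libraries where they do the work, as an engineer would, in place of code of your own. Each camera call takes 0.05 s, during which the arm holds its last target. There are 200 camera calls.

## Working session

There is one attempt and no reset: what is moved stays moved. The work goes in short steps, Python scripts to look and compute and a tool call to move; the robot and the scene stay as the last step left them, time stands still between calls to the robot, and variables do not carry over. Pictures are saved under pics/ and viewed, about 8 in all and at most 12, crops included, and the job is handed in when it is done.

Besides the shell and the picture viewer there is one more tool, called as a command line: name --argument value ..., lists and objects as JSON in quotes. step_arm: Moves the arm, as the interface text tells. Its arguments: {"type":"object","properties":{"deltas":{"type":"array"},"hand":{"type":"number"},"squeeze":{"type":"number"}},"required":["deltas"]}

```bash
mkdir -p pics; cat > h.py <<'E'
import numpy as np, cv2
from rig import state, capture, job_done, recognise, place_of
def shot(cam,name=None):
    c=capture(cam)
    if name: cv2.imwrite('pics/'+name,cv2.cvtColor(c['pixels'],cv2.COLOR_RGB2BGR))
    return c
def ray(c,u,v):
    T=np.array(c['cam_to_world']); d=T[:3,:3]@np.array([(u-c['cx'])/c['fx'],(v-c['cy'])/c['fy'],1]); return T[:3,3],d
def at_z(c,u,v,z):
    o,d=ray(c,u,v); return o+d*(z-o[2])/d[2]
def cloud(c):
    z=c['range_z']; v,u=np.mgrid[:z.shape[0],:z.shape[1]]
    P=np.stack([(u-c['cx'])/c['fx']*z,(v-c['cy'])/c['fy']*z,z],-1); T=np.array(c['cam_to_world'])
    return P@T[:3,:3].T+T[:3,3]
E
cat > look.py <<'E'
import sys
from h import *
n=sys.argv[1]
for cam in ('top','side'):
    c=shot(cam,n+cam+'.png')
    P=cloud(c)
    for th,z in (('hub_top',.070),('rib_1',.064),('disc_notch',.046),('drive_base',0),('feed_disc',.038),('drive_pin',.0365)):
        for r in place_of(cam,th)[:3]:
            u,v=r['location']; print(cam,th,round(r['score'],2),np.round([u,v]),np.round(at_z(c,u,v,z)[:2],4),np.round(P[int(min(v,383)),int(min(u,511))],3))
E
python3 look.py a; python3 -c "
from rig import state;print(state())"
```

```text
top hub_top 0.68 [328. 236.] [ 0.4228 -0.2897] [ 0.424 -0.288  0.067]
top rib_1 0.89 [328. 225.] [ 0.4543 -0.292 ] [ 0.457 -0.29   0.06 ]
top rib_1 0.63 [326. 252.] [ 0.3834 -0.284 ] [ 0.386 -0.283  0.061]
top disc_notch 0.72 [343. 242.] [ 0.4115 -0.3342] [ 0.413 -0.334  0.045]
top feed_disc 0.77 [325. 237.] [ 0.4248 -0.2867] [ 0.424 -0.28   0.068]
top feed_disc 0.15 [328. 234.] [ 0.431  -0.2968] [ 0.429 -0.291  0.069]
top drive_pin 0.85 [332. 258.] [ 0.3691 -0.3052] [ 0.371 -0.306  0.025]
top drive_pin 0.2 [299. 155.] [ 0.6508 -0.2215] [ 0.658 -0.223  0.013]
side hub_top 0.56 [236. 242.] [ 0.4194 -0.2852] [ 0.283 -0.57   0.362]
side rib_1 0.79 [252. 235.] [ 0.4723 -0.2745] [ 0.505 -0.21   0.001]
side rib_1 0.76 [225. 247.] [ 0.39  -0.281] [ 0.262 -0.576  0.367]
side disc_notch 0.66 [244. 264.] [ 0.4133 -0.3434] [ 0.28  -0.605  0.347]
side drive_base 0.51 [329. 238.] [ 0.6997 -0.3243] [ 0.594 -0.44   0.139]
side drive_base 0.48 [239. 261.] [ 0.4255 -0.2873] [ 0.276 -0.594  0.343]
side feed_disc 0.84 [240. 251.] [ 0.4283 -0.29  ] [ 0.421 -0.3    0.051]
side drive_pin 0.56 [224. 261.] 
[... 185 characters left out ...]
26125e+01, -1.42209824e-03,
        1.04266725e+02, -3.24798918e+00]), 'dq': array([-0.11082091, -0.04388726, -0.00985672, -0.04163746,  0.04338748,
        0.00032982]), 'effort': array([-1.10946472e-03, -4.58307481e+01, -4.17997205e+01, -3.56900264e-04,
        5.04242798e-04,  2.57064931e-05]), 'tool_pos': array([ 0.26193369, -0.5398236 ,  0.2563167 ]), 'tool_rot': array([[ 3.02730273e-06,  8.99682928e-01,  4.36543961e-01],
       [-6.97602216e-05,  4.36543960e-01, -8.99682925e-01],
       [-9.99999998e-01, -2.77297909e-05,  6.40836311e-05]]), 'ft_force': array([ 0.48017135, -0.2206031 ,  0.95054004]), 'torque': array([ 0.05766998, -0.00316164,  0.06633296]), 'width': 0.08525914194567859}
```

View pics/atop.png

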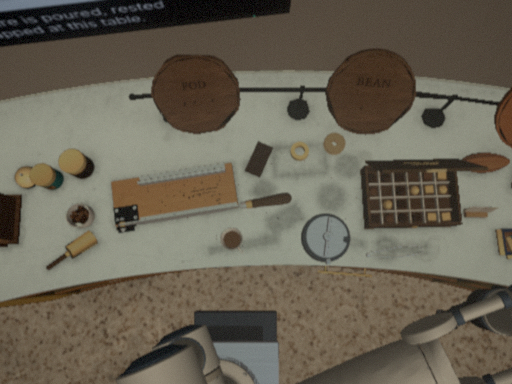

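View pics/aside.png

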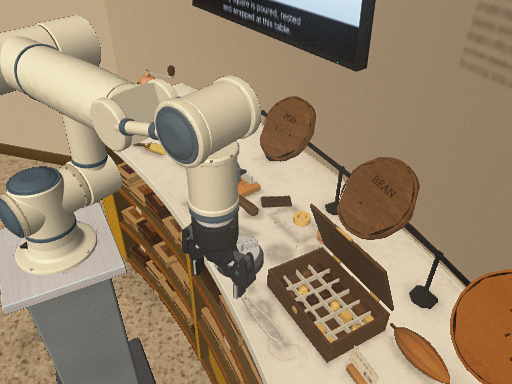

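The top view shows the disc near pixel (326,238) with its notch to the right at about (347,239) and its ribs roughly vertical. The lug seems to be at the bottom, near (330,262). The side view is mostly blocked by the gripper. I'll zoom in to get the angles.

```bash
cat > crop.py <<'E'
import sys
from h import *
c=shot('top'); x,y,w=295,205,70
im=cv2.cvtColor(c['pixels'],cv2.COLOR_RGB2BGR)[y:y+w,x:x+w]
cv2.imwrite('pics/'+sys.argv[1],cv2.resize(im,None,fx=8,fy=8,interpolation=cv2.INTER_CUBIC))
E
python3 crop.py b.png; python3 - <<'E'
from h import *
c=shot('top');P=cloud(c)
print(np.array(c['cam_to_world'])[:3,3],c['fx'])
q=P[200:275,285:370].reshape(-1,3)
for lo,hi in ((.066,.075),(.058,.0655),(.042,.05)):
    m=q[(q[:,2]>lo)&(q[:,2]<hi)]; m=m[np.hypot(*(m[:,:2]-[.423,-.288]).T)<.07]
    w,V=np.linalg.eigh(np.cov(m[:,:2].T)); print(lo,len(m),m.mean(0),w,V[:,1],np.degrees(np.arctan2(V[1,1],V[0,1])))
for t in ('tongs','tasting_cup','bar_cutter_blade'):
    for r in recognise('top',t)[:2]:
        l,a,b,d=r['extent'];print(t,round(r['score'],2),at_z(c,l,a,.01)[:2],at_z(c,b,d,.01)[:2],r['extent'])
# obstacles above 25mm near the disc
q=P[180:300,230:400]; m=q[(q[...,2]>.02)&(abs(q[...,0]-.423)<.16)&(abs(q[...,1]+.288)<.16)&(np.hypot(q[...,0]-.423,q[...,1]+.288)>.075)]
for y0 in np.arange(-.45,-.12,.02):
    s=m[(m[:,1]>=y0)&(m[:,1]<y0+.02)]
    if len(s): print(round(y0,2),len(s),s.min(0).round(3),s.max(0).round(3))
E
```

```text
[ 0.32780893 -0.11686547  1.23517279] 444.4791773863291
0.066 66 [ 0.42636007 -0.29055399  0.0687605 ] [3.20180271e-05 1.02564658e-04] [-0.99312193  0.11708475] 173.2761151323356
0.058 92 [ 0.42609538 -0.28973211  0.06162768] [8.82405732e-06 1.11507875e-03] [-0.99083825  0.13505394] 172.23826073812737
0.042 997 [ 0.42575344 -0.28908474  0.0451411 ] [0.00078836 0.0008568 ] [0.23737575 0.97141791] 76.26829328323933
tasting_cup 0.97 [ 0.45614552 -0.00140882] [ 0.39259673 -0.06136482] [219.8, 226.1, 241.3, 249.3]
tasting_cup 0.29 [ 0.48211041 -0.2429997 ] [ 0.3784027 -0.3559589] [307.1, 216.8, 349.2, 254.6]
bar_cutter_blade 0.92 [0.5457624  0.28214785] [ 0.46150923 -0.1931409 ] [119.1, 194.1, 289.2, 224.2]
-0.45 136 [ 0.452 -0.448  0.02 ] [ 0.581 -0.43   0.062]
-0.43 128 [ 0.452 -0.43   0.02 ] [ 0.583 -0.411  0.063]
-0.41 289 [ 0.451 -0.41   0.02 ] [ 0.581 -0.396  0.064]
-0.21 12 [ 0.52  -0.195  0.064] [ 0.539 -0.19   0.072]
-0.19 86 [ 0.511 -0.19   0.062] [ 0.541 -0.171  0.082]
-0.17 81 [ 0.509 -0.169  0.06 ] [ 0.539 -0.152  0.082]
-0.15 84 [ 0.507 -0.15   0.061] [ 0.536 -0.131  0.081]
-0.13 10 [ 0.507 -0.129  0.061] [ 0.53  -0.128  0.077]
```

View pics/b.png

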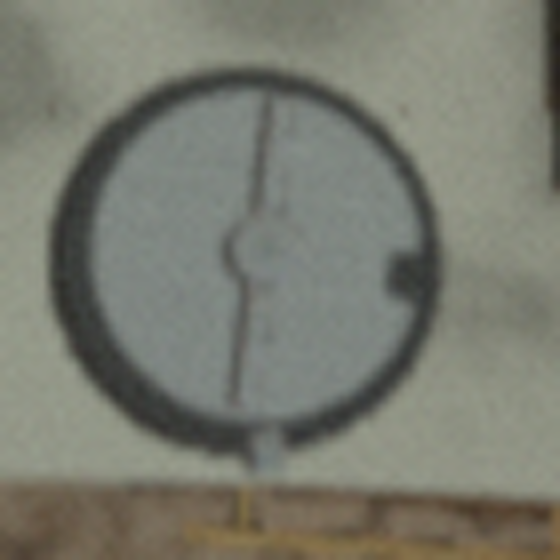

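The crop shows the notch at about crop (405,272), which is full pixel (345.6,239), and the lug at about (268,448), which is (328.5,261). The ribs are near -7.5° and 172.5°. Next I'll refine the axis and lug angle.

```bash
cat > ang.py <<'E'
from h import *
from scipy.optimize import minimize
ims=[];c=None
for i in range(4):
    c=capture('top'); ims.append(c['pixels'].astype(float))
im=np.mean(ims,0); g=cv2.GaussianBlur(cv2.cvtColor(im.astype(np.float32),cv2.COLOR_RGB2GRAY),(0,0),.6)
T=np.linalg.inv(np.array(c['cam_to_world']))
def samp(X,Y,Z):
    p=np.stack([X,Y,np.full_like(X,Z)],-1)@T[:3,:3].T+T[:3,3]
    return cv2.remap(g,(c['fx']*p[...,0]/p[...,2]+c['cx']).astype(np.float32),(c['fy']*p[...,1]/p[...,2]+c['cy']).astype(np.float32),cv2.INTER_LINEAR)
th=np.radians(np.arange(0,360,1.)); 
def ring(x,y,r,z,t=th): return samp(x+r*np.cos(t),y+r*np.sin(t),z)
# housing rim: dark inside 66mm at z=.03, bright counter outside; disc: bright inside 55mm at top z, dark outside
def fit(r,z,s):
    f=lambda p:-s*(np.mean(ring(p[0],p[1],r+.002,z))-np.mean(ring(p[0],p[1],r-.002,z)))
    return minimize(f,[.4255,-.289],method='Nelder-Mead',options=dict(initial_simplex=[[.4255,-.289],[.43,-.289],[.4255,-.284]])).x
a=fit(.066,.03,1); print('base centre',a.round(4)); b=fit(.055,.046,-1); print('disc centre',b.round(4))
from collections import namedtuple
t=np.radians(np.arange(150,300,.5))
for nm,cen in(('base',a),('disc',b)):
    l=np.mean([ring(cen[0],cen[1],r,.034,t) for r in np.arange(.059,.0645,.001)],0); m=np.degrees(t)<230
    w=np.clip(l-np.median(l[m])-12,0,None)*m; print(nm,'lug',np.degrees((w*t).sum()/w.sum()),np.degrees(t[m][np.argmax(l[m])]))
    n=np.mean([ring(cen[0],cen[1],r,.046,t) for r in np.arange(.046,.052,.001)],0); w=np.clip(np.median(n)-n-15,0,None)
    w[abs(t-t[np.argmin(n)])>.3]=0
    print(nm,'notch',np.degrees((w*t).sum()/w.sum()),np.degrees(t[np.argmin(n)]))
E
python3 ang.py
```

```text
base centre [ 0.4245 -0.2888]
disc centre [ 0.4252 -0.2898]
base lug 189.75001135146505 185.0
base notch 67425.00181177608 262.5
disc lug 189.74998860950816 184.0
disc notch 67424.99730733779 262.0
```

step_arm --deltas '[{"linear": [0,0,0],"delta_rot": [0,0,0]},{"linear": [40,60,0],"delta_rot": [0,0,10]},{"linear": [80,110,0],"delta_rot": [0,0,20]},{"linear": [120,170,0],"delta_rot": [0,0,30]},{"linear": [160,220,0],"delta_rot": [0,0,40]},{"linear": [190,260,-30],"delta_rot": [0,0,50]},{"linear": [202,278,-60],"delta_rot": [0,0,56.5]},{"linear": [202,278,-90],"delta_rot": [0,0,56.5]},{"linear": [202,278,-100],"delta_rot": [0,0,56.5]}]' --hand -1

```text
t: 2.28
tool_pos: [0.4634, -0.2609, 0.154]
tool_rot: [[-0.003, 0.132, 0.991], [0.002, 0.991, -0.132], [-1.0, 0.001, -0.003]]
ft_force: [-0.4, 0.2, -0.7]
width: -0.0003
```

```bash
sed -i 's/cv2.INTER_LINEAR)/cv2.INTER_LINEAR).reshape(X.shape)/; s/^for i in range(4):/for i in range(1):/; s/ims.append.*/ims.append(cv2.imread("pics\/atop.png")[...,::-1].astype(float))/' ang.py
cat >> ang.py <<'E'
l=np.mean([ring(a[0],a[1],r,.034,t) for r in np.arange(.059,.071,.001)],0)
print([(int(np.degrees(x)),int(y)) for x,y in zip(t[60:120:4],l[60:120:4])])
E
python3 ang.py
```

```text
base centre [ 0.4245 -0.2888]
disc centre [ 0.425  -0.2899]
base lug 185.48432501994256 185.0
base notch 262.77817923867957 262.5
disc lug 184.40900428916933 184.0
disc notch 262.06729446442654 261.5
[(180, 95), (182, 108), (184, 115), (186, 118), (188, 116), (190, 111), (192, 103), (194, 100), (196, 99), (198, 100), (200, 102), (202, 102), (204, 101), (206, 101), (208, 101)]
```

step_arm --deltas '[{"linear": [2,-3,-40],"delta_rot": [0,0,0]},{"linear": [3,-7,-65],"delta_rot": [0,0,0]},{"linear": [3,-7,-77],"delta_rot": [0,0,0]},{"linear": [3,-7,-77],"delta_rot": [0,0,0]}]'

```text
t: 2.82
tool_pos: [0.4661, -0.2687, 0.0773]
tool_rot: [[-0.003, 0.133, 0.991], [0.002, 0.991, -0.133], [-1.0, 0.001, -0.003]]
ft_force: [0.1, 0.1, -0.2]
width: 0.0006
```

```bash
cat > sweep.py <<'E'
import sys
from h import *
# args: r, o(mm), rib angles...
s=state(); p=np.array(s['tool_pos'])*1e3; R=np.array(s['tool_rot']); a0=np.degrees(np.arctan2(R[1,2],R[0,2]))
print(p.round(1),round(a0,1),np.round(s['ft_force'],1))
r,o=map(float,sys.argv[1:3])
for th in map(float,sys.argv[3:]):
    t=np.radians(th); q=np.array([424.8,-289.3])+r*np.array([np.cos(t),np.sin(t)])+o*np.array([-np.sin(t),np.cos(t)])
    print(th,(q-p[:2]).round(1),round(th-a0,1))
E
python3 sweep.py 38 15 -7.5 -14 -22 -30 -38 -46 -54 -62 -68 -72
```

```text
[ 466.1 -268.7   77.3] -7.7 [ 0.1  0.1 -0.2]
-7.5 [ -1.7 -10.7] 0.2
-14.0 [ -0.8 -15.2] -6.3
-22.0 [ -0.5 -20.9] -14.3
-30.0 [ -0.9 -26.6] -22.3
-38.0 [ -2.1 -32.2] -30.3
-46.0 [ -4.1 -37.5] -38.3
-54.0 [ -6.8 -42.5] -46.3
-62.0 [-10.2 -47.1] -54.3
-68.0 [-13.2 -50.2] -60.3
-72.0 [-15.3 -52.1] -64.3
```

step_arm --deltas '[{"linear": [-1.7,-10.7,0],"delta_rot": [0,0,0]},{"linear": [-0.8,-15.2,0],"delta_rot": [0,0,-6.3]},{"linear": [-0.5,-20.9,0],"delta_rot": [0,0,-14.3]},{"linear": [-0.9,-26.6,0],"delta_rot": [0,0,-22.3]},{"linear": [-2.1,-32.2,0],"delta_rot": [0,0,-30.3]},{"linear": [-4.1,-37.5,0],"delta_rot": [0,0,-38.3]},{"linear": [-6.8,-42.5,0],"delta_rot": [0,0,-46.3]},{"linear": [-10.2,-47.1,0],"delta_rot": [0,0,-54.3]},{"linear": [-13.2,-50.2,0],"delta_rot": [0,0,-60.3]},{"linear": [-15.3,-52.1,0],"delta_rot": [0,0,-64.3]}]'

```text
t: 4.08
tool_pos: [0.4513, -0.3221, 0.0792]
tool_rot: [[0.003, 0.952, 0.307], [0.002, 0.307, -0.952], [-1.0, 0.003, -0.001]]
ft_force: [0.5, 0.7, -0.8]
width: 0.0002
```

```bash
python3 sweep.py 38 15 -74 -78 -80 -82 -84 ; python3 crop.py c.png; python3 -c "
from h import *
c=shot('side'); im=cv2.cvtColor(c['pixels'],cv2.COLOR_RGB2BGR)[190:310,170:330]; cv2.imwrite('pics/cs.png',cv2.resize(im,None,fx=5,fy=5,interpolation=cv2.INTER_CUBIC))"
```

```text
[ 451.3 -322.1   79.2] -72.1 [ 0.5  0.7 -0.8]
-74.0 [-1.6  0.4] -1.9
-78.0 [-3.9 -1.3] -5.9
-80.0 [-5.1 -2.1] -7.9
-82.0 [-6.3 -2.8] -9.9
-84.0 [-7.6 -3.5] -11.9
```

View pics/c.png

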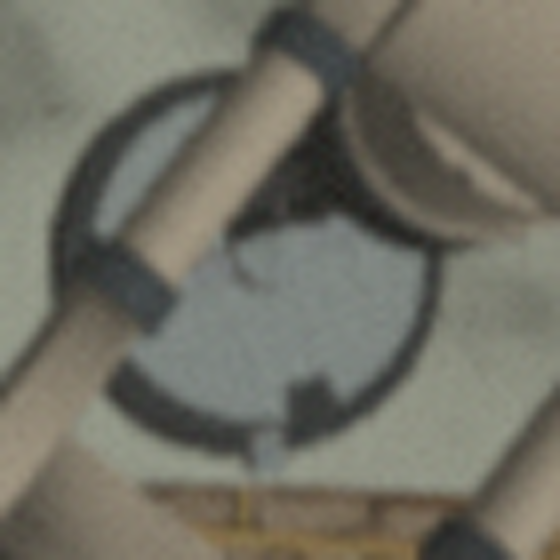

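The disc has turned. The notch is now at crop (312,405), close to the lug at (268,448). I'll measure the notch angle live.

```bash
cat > notch.py <<'E'
exec(open('ang.py').read().split('# housing')[0].replace('cv2.imread("pics/atop.png")[...,::-1].astype(float)','c["pixels"].astype(float)').replace('range(1)','range(3)'))
for cen in ((.4245,-.2888),(.425,-.2899)):
    t=np.radians(np.arange(165,245,.5))
    n=np.mean([ring(*cen,r,.046-.000,t) for r in np.arange(.045,.0515,.001)],0); w=np.clip(np.median(n)-n-15,0,None); w[abs(t-t[np.argmin(n)])>.3]=0
    l=np.mean([ring(*cen,r,.034,t) for r in np.arange(.059,.0705,.001)],0); k=(t>3.0)&(t<3.43); v=np.clip(l-np.median(l)-6,0,None)*k
    print('notch',np.degrees((w*t).sum()/w.sum()).round(1),'lug',np.degrees((v*t).sum()/v.sum()).round(1))
E
python3 notch.py
```

```text
notch 200.6 lug 186.2
notch 199.2 lug 185.0
```

```bash
python3 sweep.py 38 15 -75 -79 -83 -86
```

```text
[ 451.1 -321.3   78.2] -71.9 [-0.9  0.2 -0.7]
-75.0 [-1.9 -0.8] -3.1
-79.0 [-4.3 -2.4] -7.1
-83.0 [-6.8 -3.8] -11.1
-86.0 [-8.7 -4.8] -14.1
```

step_arm --deltas '[{"linear": [-1.9,-0.8,0],"delta_rot": [0,0,-3.1]},{"linear": [-4.3,-2.4,0],"delta_rot": [0,0,-7.1]},{"linear": [-6.8,-3.8,0],"delta_rot": [0,0,-11.1]},{"linear": [-8.7,-4.8,0],"delta_rot": [0,0,-14.1]},{"linear": [-8.7,-4.8,0],"delta_rot": [0,0,-14.1]}]'

```text
t: 4.95
tool_pos: [0.4425, -0.3263, 0.0786]
tool_rot: [[0.002, 0.997, 0.071], [0.002, 0.071, -0.997], [-1.0, 0.002, -0.002]]
ft_force: [0.9, -0.4, 0.0]
width: 0.0003
```

```bash
python3 notch.py; python3 sweep.py 38 15 -86 -88
```

```text
notch 187.9 lug 186.1
notch 186.6 lug 185.0
[ 442.5 -326.1   78.4] -85.9 [ 0.2 -0.9 -0.5]
-86.0 [-0.1 -0. ] -0.1
-88.0 [-1.4 -0.6] -2.1
```

step_arm --deltas '[{"linear": [-1.2,-0.5,0],"delta_rot": [0,0,-1.7]},{"linear": [-1.2,-0.5,0],"delta_rot": [0,0,-1.7]},{"linear": [8,0,5],"delta_rot": [0,0,0]},{"linear": [12,0,25],"delta_rot": [0,0,0]},{"linear": [10,5,50],"delta_rot": [0,0,0]},{"linear": [10,5,60],"delta_rot": [0,0,0]}]'

```text
t: 5.85
tool_pos: [0.4536, -0.3216, 0.1418]
tool_rot: [[0.006, 0.997, 0.072], [-0.001, 0.072, -0.997], [-1.0, 0.006, 0.001]]
ft_force: [-0.1, -0.2, -0.1]
width: 0.0003
```

```bash
python3 notch.py; python3 crop.py d.png;python3 sweep.py 0 0 -86
```

```text
notch 185.6 lug 186.1
notch 184.3 lug 184.9
[ 452.5 -321.2  138.1] -85.9 [-0.4  0.2 -0.5]
-86.0 [-27.7  31.9] -0.1
```

View pics/d.png

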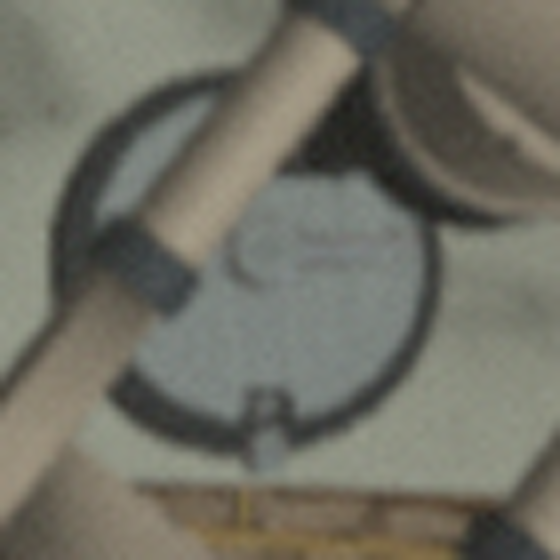

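The pin shows inside the notch at crop (268,408), in line with the lug at (268,445). Next I'll press on the hub.

step_arm --deltas '[{"linear": [-15,20,0],"delta_rot": [0,0,0]},{"linear": [-27.7,31.9,0],"delta_rot": [0,0,0]},{"linear": [-27.7,31.9,-20],"delta_rot": [0,0,0]},{"linear": [-27.7,31.9,-36],"delta_rot": [0,0,0]},{"linear": [-27.7,31.9,-40],"delta_rot": [0,0,0]},{"linear": [-27.7,31.9,-43],"delta_rot": [0,0,0]},{"linear": [-27.7,31.9,-46],"delta_rot": [0,0,0]},{"linear": [-27.7,31.9,-46],"delta_rot": [0,0,0]}]'

```text
t: 7.05
tool_pos: [0.4251, -0.2896, 0.0929]
tool_rot: [[0.003, 0.997, 0.071], [0.001, 0.071, -0.997], [-1.0, 0.003, -0.001]]
ft_force: [-2.4, 1.2, 4.0]
width: -0.0001
```

step_arm --deltas '[{"linear": [0,0,-2],"delta_rot": [0,0,0]},{"linear": [0,0,-4],"delta_rot": [0,0,0]},{"linear": [0,0,-6],"delta_rot": [0,0,0]},{"linear": [0,0,-6],"delta_rot": [0,0,0]}]'

```text
t: 7.55
tool_pos: [0.4253, -0.2898, 0.0879]
tool_rot: [[0.003, 0.997, 0.071], [0.001, 0.071, -0.997], [-1.0, 0.003, -0.001]]
ft_force: [-2.5, 3.1, 4.9]
width: 0.0001
```

step_arm --deltas '[{"linear": [0,0,-1],"delta_rot": [0,0,0]},{"linear": [0,0,-2],"delta_rot": [0,0,0]},{"linear": [0,0,-3],"delta_rot": [0,0,0]},{"linear": [0,0,-3],"delta_rot": [0,0,0]}]'

```text
t: 8.05
tool_pos: [0.4254, -0.2899, 0.087]
tool_rot: [[0.004, 0.997, 0.071], [0.001, 0.071, -0.997], [-1.0, 0.004, -0.0]]
ft_force: [-6.4, 4.0, 10.7]
width: 0.0001
```

step_arm --deltas '[{"linear": [0,0,-2],"delta_rot": [0,0,0]},{"linear": [0,0,-4],"delta_rot": [0,0,0]},{"linear": [0,0,-4],"delta_rot": [0,0,0]}]'

```text
t: 8.43
tool_pos: [0.4256, -0.29, 0.087]
tool_rot: [[0.005, 0.997, 0.071], [-0.0, 0.071, -0.997], [-1.0, 0.005, 0.0]]
ft_force: [-9.7, 8.8, 21.5]
width: 0.0001
```

The disc has bottomed out at TCP z = 0.087, which is the seated height, and the force is rising. I'll back off and check.

step_arm --deltas '[{"linear": [0,0,5],"delta_rot": [0,0,0]},{"linear": [0,0,30],"delta_rot": [0,0,0]},{"linear": [0,0,80],"delta_rot": [0,0,0]},{"linear": [0,0,140],"delta_rot": [0,0,0]},{"linear": [-40,-60,170],"delta_rot": [0,0,0]},{"linear": [-80,-120,170],"delta_rot": [0,0,0]},{"linear": [-120,-180,170],"delta_rot": [0,0,0]},{"linear": [-150,-230,170],"delta_rot": [0,0,0]},{"linear": [-150,-230,170],"delta_rot": [0,0,0]}]'

```text
t: 9.55
tool_pos: [0.2734, -0.5227, 0.2562]
tool_rot: [[0.004, 0.998, 0.068], [-0.0, 0.068, -0.998], [-1.0, 0.004, 0.001]]
ft_force: [0.8, 0.4, -0.5]
width: -0.0001
```

```bash
sed -i 's/\.046-\.000/.038/' notch.py; python3 notch.py; python3 crop.py e.png; python3 - <<'E'
from h import *
print(state()['ft_force'])
P=cloud(capture('top')); q=P[200:275,285:370].reshape(-1,3); d=np.hypot(*(q[:,:2]-[.4248,-.2893]).T)
for lo,hi in((.0,.009),(.02,.043)): print(np.median(q[(d>lo)&(d<hi),2]))
p=q[(d>.02)&(d<.048)]; p=p[abs(p[:,2]-np.median(p[:,2]))<.006]; print('tilt',np.linalg.lstsq(np.c_[p[:,:2],np.ones(len(p))],p[:,2],rcond=None)[0])
d2=q[(d>.058)&(d<.063),2]; print('housing',np.median(d2))
E
```

```text
notch 184.7 lug 186.3
notch 183.5 lug 185.1
[-0.0759936   0.88307238  0.33522514]
0.060696366798673296
0.037143675293138334
tilt [ 0.0045985  -0.00731059  0.03275622]
housing 0.029065667543770157
```

View pics/e.png

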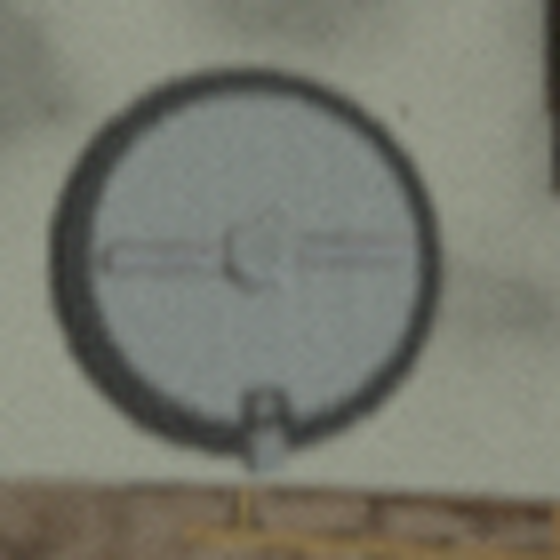

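The depth shows the plate 8 mm lower than at the start (0.0451 to 0.0371), 8.1 mm above the housing and level. The pin sits in the notch at crop (268,408).

```bash
python3 -c "
from rig import job_done;print(job_done())"
```

```text
the job is handed in; nothing more can be done
None
```

The feed disc is seated on its base with the notch around the drive pin, and I've handed the job in. I turned it about 77° clockwise by pushing one rib with the closed fingertips. Then I pressed on the hub until it bottomed out, with about 22 N of vertical force at the end, and took the hand away. By the robot's clock this took about 10 s.

What the last checks showed:
- **Depth:** the plate went down 8.0 mm, and its top is 8.1 mm above the housing, which matches its 8 mm thickness.
- **Level:** the fitted tilt is under 0.01 rad.
- **Notch:** it is within about 1.6° of the lug direction, or 1.4 mm at the pin. The picture shows the pin inside the notch.
- **Hand:** the wrist force is close to zero, and the hand is well clear.

No check failed. My first rough estimate of the turn, about 57–68°, was too small; measuring the lug's direction in the image corrected it before I pressed. I didn't measure the other things on the counter again at the end; the arm stayed above or away from them throughout, and no contact force showed in the readings except on the disc.

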